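# Swing a board pallet home on its dock and clamp it

## Robot

A 6-joint arm with a two-finger parallel gripper is mounted at the origin on a cart in front of the work surface, level with it; the furniture and walls round the work are solid. World frame = base frame: x ahead of the robot, y to its left, z up, the work surface at z = 0. Lengths are in m, angles in rad, forces in N, time in s.
With the tool pointing down it reaches from about 0.275 to 0.85 m from the base axis. Payload 5.2 kg.
Tool frame: the origin (TCP) lies at the very end of the fingers, on their centre line; the grasp point (between the pads) lies env.grip_point_offset behind it (env.grip_point_offset is the distance from the TCP to the grasp point, in m); z points along the fingers, y is the line along which they close (so a half turn about z gives the same grasp; the last joint's range is limited). The gripper opens to 85 mm and grips with 20 to 120 N. Pads are 22 mm wide; open, the fingers measure 114 mm over their backs; the gripper's body (76 mm by 85 mm) begins 54 mm behind the grasp point. The pads swing forward as they close: fully open they stand 13 mm farther back than shut.
Start: joints at [1.144, 0.259, 1.535, -0, 1.348, -0.203], TCP at [0.122, 0.536, 0.231] pointing down, gripper open.
Joint ranges: [-3.14, 3.14], [-0.91, 2.08], [0.19, 2.58], [-1.22, 4.36], [0.22, 2.71], [-3.12, 3.12]. Speed limits (rad/s): [2.57, 2.57, 3.14, 3.14, 3.14, 3.14].

## Interface

Orientations are given as a rotation vector (axis times angle).
In Python, from station import get_obs, read_camera, workorder, env gives the robot as it stands. The module is installed in compiled form; this text tells all that it offers.
- The arm moves only by the tool drive_tool, never from a script. Its argument "targets" is a list of rows, each a list of 7 numbers: the turn, a rotation vector about the world's x, y, z in rad, then the shift along the world's x, y, z in mm, then the opening, from 0 (shut) to 1 (fully open). A call has exactly 10 rows; each row is the pose to reach, as a shift and turn from the pose commanded when the call began; what a row does not reach only later rows make up. A row lasts 1/12 s, in which the tool goes at most 41.7 mm and 7.16 degrees, less where a joint would pass 70% of its speed; a pose out of reach is approached as far as the arm can. A call with a gripper value outside its range is refused whole. The fingers move at their own pace and stop on an object; "newtons" is the grip in N (left out, the last holds). Time passes only in rows, so rows that repeat a pose let the fingers close, or fill a call up. It gives the time, the measured TCP pose, the force, the opening and the grip force at its end, in the units of the state.
- get_obs(): the state, without advancing time (a new reading comes with each control period).
- read_camera(name): name is "scene" or "top" or "wrist"; returns a dict with "img" (384x512x3 uint8, red, green, blue), "range_z" (384x512 float32, m along the optical axis (not along the pixel's ray), 0 where there is no reading), "vertical_fov" (degrees; the focal length in pixels is half the picture's height over the tangent of half this angle, whatever the lens; pixels are square), "cx", "cy" (the principal point, pixels), "world_to_cam" (4x4, takes a point from world to camera coordinates). Camera axes: x right, y down, z forward; pixel columns grow to the right and rows downward; lengths in m; the calibration is good to about 2 mm. A picture is of the moment at which its call begins.
- workorder.hand_in(): hands the job in; it is judged then, once.
The state is a dict: "clock": time; "joint_pos": joint angles; "dq": joint speeds; "joint_efforts": joint torques, N m; "eef_pos": TCP position; "tcp_rot": TCP orientation; "ft_force": force on the tool from outside, world axes, zero at the start; "moment": the same for the moment, N m; "opening": finger opening in m; "grip_force": force on a finger pad.
Only numpy, scipy, OpenCV 4.12 (cv2) and the standard library are available. Lean on these libraries where they do the work, as an engineer would, in place of code of your own. Each camera call takes 0.05 s, during which the arm holds its last target. There are 200 camera calls.

## Task

The black board pallet lies askew on the repair dock with its notched corner on the steel dowel. Keeping that notch on the dowel, gently push the opposite corner, never with more than 14 N, so that the pallet turns round the dowel and in past the brass spring catch until the catch has snapped out behind it and holds it; then swing the red-knobbed hold-down over the pallet's edge as far as it goes. Leave the loose things round the dock where they are.

Things in the scene. Friction and masses are not known exactly. Their poses are not given: they have to be found in the camera images.
- dock: Fixed grey-topped base plate, top at z 12 mm, x -113..37, y -29..161 mm. Origin: on the dowel's axis, at bench height; x points away from the robot, y to its left. Pallet square on it = same axes. Beyond the pallet's far edge, at y 100, a blue block holds a spring plunger that presses the pallet back towards the robot (4 to 6 N) once it is within about 0.08 rad of square.
- dowel: Fixed steel dowel, 10 mm thick, standing 19 mm above the dock plate in the pallet's notch; origin on its axis at the plate's top. The pallet turns round it, clockwise to come home: push its near long edge (x -58) near the left corner, moving the tip with the edge on a circle round the dowel; a tip that drags along the edge needs far more force.
- pallet: Loose black carrier with a green board, 70 x 140 x 10 mm, 0.2 to 0.34 kg, its edge at z 12..22 mm, parts on top to z 30. Origin: notch centre, underside; spans x -58..12, y -12..128 mm. Notch 11.5 mm wide, open to -y. Starts turned 0.22 to 0.34 rad anticlockwise from above. Not caught, it is pushed back out by the plunger past 0.07 rad.
- catch_mid (a point): Point on the dock (x -58, y 122, z 12 mm) where the hook face and tip of the brass spring catch lie with its dark bracket (y 124..161) in mid setting. The bracket is set anywhere up to 5 mm from there along x, unmeasured. The pallet's near left corner presses the catch aside (6 to 9 N push in all), it snaps out behind the edge, and 1 to 1.5 mm farther a solid stop on the bracket blocks the pallet.
- clamp (a joint): Hold-down on an upright post at dock x -96, y 28 mm; rad, 0 = open (finger to dock -y, knob arm to -x), grows anticlockwise from above to a stop at 1.57 = closed (finger to +x, 8 mm over the pallet's near edge, knob arm to -y). Stiff (0.1 N m), stays where left. Starts at 0 to 0.2.
- clamp_knob (a point): Centre of the top of the hold-down's upright red knob, 14 mm thick, z 26..58 mm, 50 mm from the post's axis; its 9 mm thick arm lies at z 25..35 mm.
- heat_sink: Loose aluminium heat sink 50 x 50 x 22 mm on the bench, to be left alone; origin centre of underside.
- solder_spool: Loose blue solder spool, 56 mm across, 39 mm tall, to be left alone; origin centre of underside.
- usb_stick: Loose red stick with a metal plug, 47 x 16 x 8 mm, to be left alone; origin centre of underside.
- tweezers: Loose tweezers 122 x 12 x 9 mm, to be left alone; origin centre of underside.

How it is judged:
On the way, in this order (a step that is already met when the one before it is completed fails the run):
1. the pallet stays home behind the catch with nothing pressing it, its notch on the dowel (angle between the x axis of pallet and the x axis of dock, either way round below 0.06 rad and horizontal distance between pallet and dock below 0.003 m and contact force between each of the fingers, the arm and pallet below 0.1 N), for 0.4 s.
2. the hold-down is swung fully over the pallet's edge (value of joint clamp above 1.45 rad), for 0.2 s.
At the end, for the whole second after the job is handed in: Pallet caught: at rest within 0.06 rad of square on the dock (the catch's setting allows that; not caught it springs back past 0.07), flat on the plate, notch centre within 3 mm of the dowel axis; hold-down swung over by at least 1.45 rad (angle between the x axis of pallet and the x axis of dock, either way round below 0.06 rad and horizontal distance between pallet and dock below 0.003 m and z of pallet in the frame of dock below 0.0145 m and linear speed of pallet below 0.01 m/s and value of joint clamp above 1.45 rad); the robot touches nothing.
It fails at once if the robot presses the pallet with more than 14 N (contact force between any of the fingers, the arm and pallet above 14 N).
It fails at once if the pallet's notch comes off the dowel (horizontal distance between pallet and dock above 0.008 m).
It fails at once if a loose thing round the dock is disturbed by more than 20 mm (distance of any of heat_sink, solder_spool, tweezers, usb_stick from where it was at the start of the episode above 0.02 m).
It also fails if it takes over 64 s, if anything falls off the work surface, if the arm or the gripper's body presses on something with over 40 N, if the wrist force passes 120 N, or if a joint passes its speed limit or range.

## Working session

There is one attempt and no reset: what is moved stays moved. The work goes in short steps, Python scripts to look and compute and a tool call to move; the robot and the scene stay as the last step left them, time stands still between calls to the robot, and variables do not carry over. Pictures are saved under pics/ and viewed, at most 10 in all, crops included, and the job is handed in when it is done.

Besides the shell and the picture viewer there is one more tool, called after "Request:" as name(argument=value, ...), one argument or row to a line, values as JSON. drive_tool: Moves the arm, as the interface text tells. Its arguments: {"type":"object","properties":{"targets":{"type":"array","items":{"type":"array","items":{"type":"number"}}},"newtons":{"type":"number"}},"required":["targets"]}

```bash
mkdir -p pics
cat > h.py <<'E'
import numpy as np, cv2
from station import get_obs, read_camera, workorder, env
def cam(n):
    c=read_camera(n); c['f']=192/np.tan(np.radians(c['vertical_fov'])/2); return c
def ray(c,u,v,z):
    T=np.linalg.inv(c['world_to_cam']); d=T[:3,:3]@np.array([(u-c['cx'])/c['f'],(v-c['cy'])/c['f'],1]); o=T[:3,3]
    return o+d*(z-o[2])/d[2]
def proj(c,p):
    q=c['world_to_cam']@np.append(p,1); return c['cx']+c['f']*q[0]/q[2], c['cy']+c['f']*q[1]/q[2]
def cloud(c):
    v,u=np.mgrid[:384,:512]; z=c['range_z']; P=np.stack([(u-c['cx'])*z/c['f'],(v-c['cy'])*z/c['f'],z,np.ones_like(z)],-1)
    return (P@np.linalg.inv(c['world_to_cam']).T)[...,:3]
def save(n,img,s=1):
    cv2.imwrite('pics/'+n,cv2.resize(img[...,::-1],None,fx=s,fy=s,interpolation=cv2.INTER_CUBIC))
E
python3 - <<'E'
from h import *
ims=[]
for n in ['scene','top','wrist']:
    c=cam(n); save(n+'0.png',c['img'],1.5); print(n,c['f'],c['cx'],c['cy'],np.linalg.inv(c['world_to_cam'])[:3].round(3).tolist())
    np.savez(n+'0.npz',**c)
o=get_obs(); print({k:np.round(v,3) for k,v in o.items()}, env.grip_point_offset)
E
```

```text
scene 363.8392626080663 262.6952927478229 190.99758071497382 [[-0.899, -0.273, 0.344, 0.228], [-0.439, 0.578, -0.688, 0.537], [-0.011, -0.769, -0.639, 0.68]]
top 492.332769787966 254.81722625218114 190.88471476369114 [[-0.021, -0.994, 0.109, 0.434], [-1.0, 0.021, -0.001, -0.131], [-0.002, -0.109, -0.994, 1.059]]
wrist 303.29488349631913 254.77944895380855 190.00640123169157 [[0.222, 0.923, 0.316, 0.039], [0.975, -0.21, -0.073, 0.556], [-0.001, 0.324, -0.946, 0.374]]
{'clock': np.float64(0.15), 'joint_pos': array([ 1.144,  0.259,  1.536, -0.   ,  1.348, -0.203]), 'dq': array([-0.001, -0.002, -0.003, -0.001, -0.002,  0.002]), 'joint_efforts': array([ 2.0000e-03, -4.4639e+01, -2.9082e+01, -0.0000e+00,  8.0000e-03,
       -0.0000e+00]), 'eef_pos': array([0.122, 0.536, 0.231]), 'tcp_rot': array([-3.510e-01, -3.122e+00,  2.000e-03]), 'ft_force': array([-0.182,  0.04 , -0.28 ]), 'moment': array([ 0.027, -0.008,  0.041]), 'grip_force': np.float64(0.0), 'opening': np.float64(0.086)} 0.0187
```

View pics/top0.png

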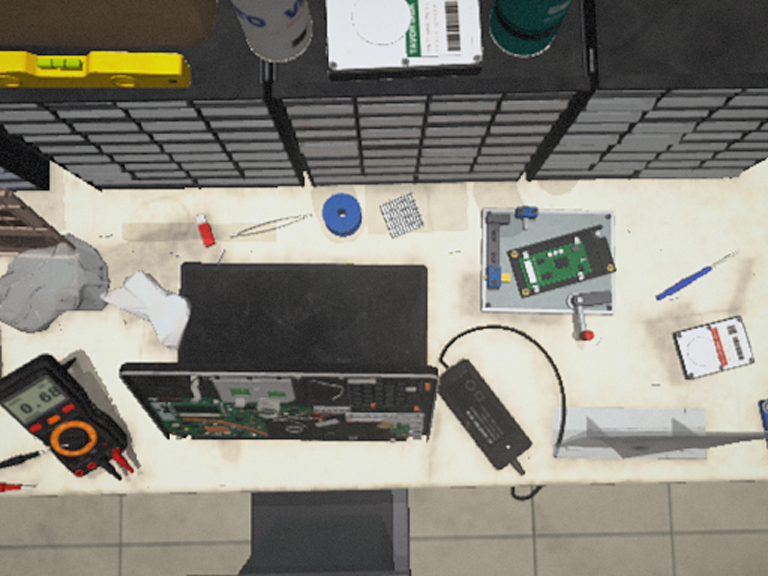

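View pics/scene0.png

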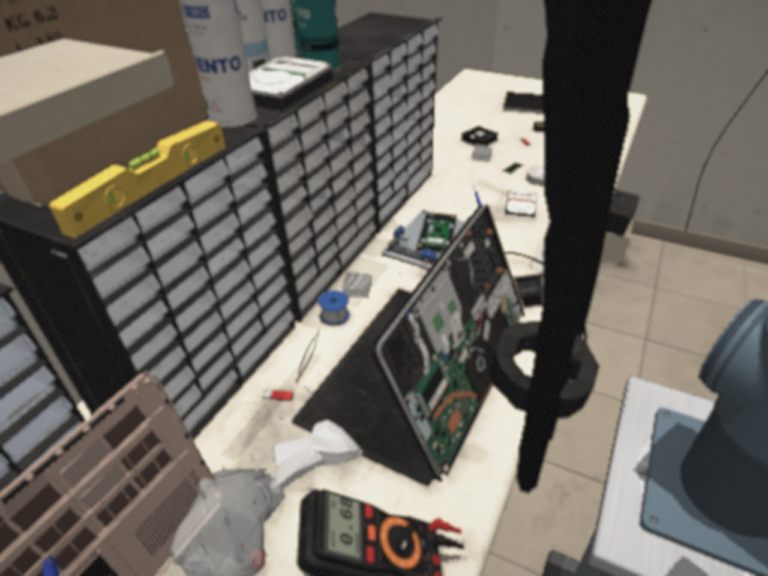

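The top view shows the dock at about (482–615, 208–315) on the 1.5x picture, the red knob at (587,336), the brass catch at (505,278) and the dowel notch near (601,235). The laptop in the middle is an obstacle for the traverse.

Run:
```python
from h import *
c=dict(np.load('top0.npz')); P=cloud(c); img=c['img']
save('crop.png',img[125:240,300:440],5)
hsv=cv2.cvtColor(img,cv2.COLOR_RGB2HSV)
# height map of obstacles: max z per y band (x<0.7) 
for y in np.arange(-.75,.45,.1):
    m=(abs(P[...,1]-y)<.05)&(c['range_z']>0)
    print(round(y,2),[ (round(float(x),2),round(float(P[m&(abs(P[...,0]-x)<.05)][:,2].max()),3)) for x in np.arange(.1,.95,.1) if (m&(abs(P[...,0]-x)<.05)).any()])
for nm,lo,hi in [('red',(0,150,80),(8,255,255)),('blue',(100,150,60),(125,255,255)),('brass',(15,120,100),(35,255,255)),('green',(50,120,40),(85,255,255))]:
    m=cv2.inRange(hsv,lo,hi); m[:, :300]=0;m[:125]=0;m[245:]=0
    n,l,s,ce=cv2.connectedComponentsWithStats(m)
    for i in range(1,n):
        if s[i,4]>4: print(nm,s[i].tolist(),ce[i].round(1),np.median(P[l==i],0).round(3))
s=dict(np.load('scene0.npz')); print('black', s['range_z'][100,395],s['range_z'][240,340:400:6])
```

```text
-0.75 [(0.1, -0.743), (0.7, -0.002)]
-0.65 [(0.1, -0.746), (0.3, 0.014), (0.4, 0.019), (0.5, 0.016), (0.6, 0.011), (0.7, 0.19)]
-0.55 [(0.1, -0.743), (0.3, 0.184), (0.4, 0.298), (0.5, 0.016), (0.6, 0.012), (0.7, 0.378), (0.8, 0.376)]
-0.45 [(0.1, -0.745), (0.3, 0.303), (0.4, 0.301), (0.5, 0.061), (0.6, 0.033), (0.7, 0.38), (0.8, 0.376)]
-0.35 [(0.1, -0.746), (0.2, -0.069), (0.3, 0.304), (0.4, 0.264), (0.5, 0.038), (0.6, 0.04), (0.7, 0.38), (0.8, 0.376)]
-0.25 [(0.1, -0.749), (0.3, 0.035), (0.4, 0.037), (0.5, 0.038), (0.6, 0.04), (0.7, 0.482), (0.8, 0.445)]
-0.15 [(0.1, -0.001), (0.2, 0.002), (0.3, 0.073), (0.4, 0.241), (0.5, 0.013), (0.6, 0.041), (0.7, 0.402), (0.8, 0.403)]
-0.05 [(0.1, -0.002), (0.2, -0.004), (0.3, 0.06), (0.4, 0.241), (0.5, 0.014), (0.6, 0.044), (0.7, 0.493), (0.8, 0.452)]
0.05 [(0.1, -0.01), (0.2, -0.015), (0.3, 0.055), (0.4, 0.241), (0.5, 0.013), (0.6, 0.015), (0.7, 0.47), (0.8, 0.458)]
0.15 [(0.1, -0.018), (0.2, -0.017), (0.3, 0.043), (0.4, 0.24), (0.5, 0.04), (0.6, 0.032), (0.7, 0.47), (0.8, 0.464)]
0.25 [(0.1, -0.748), (0.3, 0.09), (0.4, 0.139), (0.5, 0.135), (0.6, 0.23), (0.7, 0.415), (0.8, 0.436)]
0.35 [(0.1, -0.747), (0.3, 0.087), (0.4, 0.141), (0.5, 0.135), (0.6, 0.231), (0.7, 0.147)]
red [390, 221, 6, 5, 26] [392.1 223. ] [ 0.473 -0.409  0.058]
blue [349, 139, 6, 5, 17] [351.8 140.9] [ 0.649 -0.34   0.033]
blue [446, 178, 28, 18, 72] [458.7 186.9] [ 0.549 -0.568  0.009]
blue [330, 182, 3, 4, 8] [331.4 183.6] [ 0.559 -0.293  0.033]
blue [439, 195, 6, 5, 11] [441.3 197.1] [ 0.528 -0.53   0.008]
brass [334, 183, 6, 5, 29] [336.6 184.9] [ 0.557 -0.304  0.022]
green [353, 162, 41, 28, 380] [374.3 175.7] [ 0.574 -0.387  0.023]
green [346, 172, 9, 20, 35] [349.7 181.6] [ 0.563 -0.333  0.023]
black 0.1164495 [0.22349863 0.91287977 0.91199386 0.18195629 0.17834945 0.17655557
 0.1764103  0.2322077  0.22535248 0.22742963]
```

View pics/crop.png

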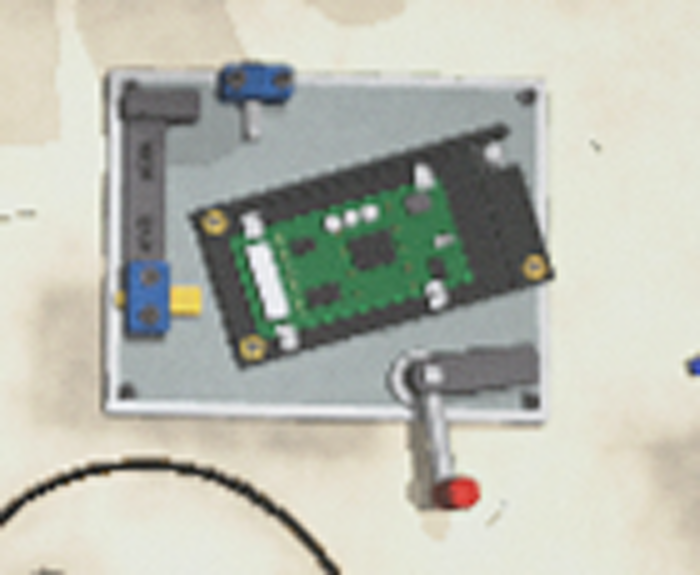

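The crop shows the pallet turned roughly 0.28 rad: left-near corner at crop (243,367), notch and dowel at (493,152), brass catch tip at (203,300), knob at (459,492). A 0.30 m high panel stands near the robot, and I need its position.

Run:
```python
from h import *
c=dict(np.load('top0.npz')); P=cloud(c)
Q=P[(P[...,2]>.08)&(P[...,0]<.55)&(P[...,0]>.1)&(P[...,1]<-.25)]
for y in np.arange(-.62,-.25,.04):
    q=Q[abs(Q[:,1]-y)<.02]
    if len(q): print(round(y,2),'x',q[:,0].min().round(3),q[:,0].max().round(3),'z',q[:,2].min().round(3),q[:,2].max().round(3), 'x at top',q[q[:,2]>q[:,2].max()-.03][:,0].mean().round(3))
Q=P[(P[...,2]>.33)&(P[...,1]<0.2)&(P[...,1]>-.6)];print('cab x',Q[:,0].min())
g=lambda a,b,z: ray(c,300+a/5,125+b/5,z).round(4)
for n,a,b,z in [('TL',107,70,.012),('TR',547,80,.012),('BR',547,418,.012),('BL',105,408,.012),('dowel',493,152,.031),('palNL',243,367,.022),('palFL',192,213,.022),('palNR',553,278,.022),('brass',203,300,.022),('knob',461,491,.058),('post',428,375,.045)]: print(n,g(a,b,z))
```

```text
-0.58 x 0.329 0.354 z 0.089 0.201 x at top 0.351
-0.54 x 0.348 0.356 z 0.173 0.291 x at top 0.356
-0.5 x 0.349 0.357 z 0.167 0.3 x at top 0.354
-0.46 x 0.349 0.358 z 0.162 0.303 x at top 0.351
-0.42 x 0.334 0.359 z 0.08 0.302 x at top 0.348
-0.38 x 0.334 0.361 z 0.08 0.304 x at top 0.345
cab x 0.43446227726717823
TL [ 0.6594 -0.278   0.012 ]
TR [ 0.651 -0.468  0.012]
BR [ 0.5047 -0.46    0.012 ]
BL [ 0.5129 -0.272   0.012 ]
dowel [ 0.6165 -0.4374  0.031 ]
palNL [ 0.5283 -0.3296  0.022 ]
palFL [ 0.5945 -0.3106  0.022 ]
palNR [ 0.5634 -0.4626  0.022 ]
brass [ 0.5571 -0.3138  0.022 ]
knob [ 0.4726 -0.409   0.058 ]
post [ 0.5213 -0.4014  0.045 ]
```

Run:
```python
from h import *
c=dict(np.load('scene0.npz')); P=cloud(c); z=c['range_z']
m=(z>0.02)&(z<.5); print(m.sum())
Q=P[m]
for h in np.arange(.35,.8,.04):
    q=Q[abs(Q[:,2]-h)<.02]
    if len(q): print(round(h,2),len(q),q[:,:2].min(0).round(3),q[:,:2].max(0).round(3))
m=(z>.5)&(P[...,2]>.2)&(P[...,0]<.55)&(P[...,1]>-.4)&(P[...,1]<.4); Q=P[m]
for h in np.arange(.22,.8,.06):
    q=Q[abs(Q[:,2]-h)<.03]
    if len(q): print('far',round(h,2),len(q),q[:,:2].min(0).round(3),q[:,:2].max(0).round(3))
i=np.zeros((384,512),np.uint8); i[(z>0.02)&(z<.5)]=255
ys,xs=np.nonzero(i); print(xs.min(),xs.max(),ys.min(),ys.max())
w=dict(np.load('wrist0.npz')); save('w0.png',w['img'],1)
# two poses: rough cabinet front
t=dict(np.load('top0.npz')); T=cloud(t); q=T[(T[...,2]>.33)&(T[...,1]<0.3)&(T[...,1]>-.6)]
for y in np.arange(-.55,.3,.1):
  a=q[abs(q[:,1]-y)<.05]; print(round(y,2),a[:,0].min().round(3), end=' ')
```

```text
23150
0.35 150 [0.703 0.355] [0.716 0.374]
0.39 59 [0.697 0.353] [0.71  0.366]
0.43 84 [0.23 0.32] [0.239 0.391]
0.47 518 [0.23  0.294] [0.242 0.398]
0.51 5461 [0.22  0.179] [0.627 0.404]
0.55 5856 [0.231 0.18 ] [0.758 0.412]
0.59 3299 [0.232 0.202] [0.757 0.419]
0.63 5853 [0.234 0.327] [0.271 0.427]
0.67 1115 [0.235 0.408] [0.246 0.428]
far 0.22 3332 [ 0.035 -0.192] [0.45  0.167]
far 0.28 1088 [ 0.053 -0.064] [0.102 0.039]
0 434 0 383
-0.55 0.695 -0.45 0.694 -0.35 0.694 -0.25 0.694 -0.15 0.434 -0.05 0.693 0.05 0.693 0.15 0.694 0.25 0.695
```

View pics/w0.png

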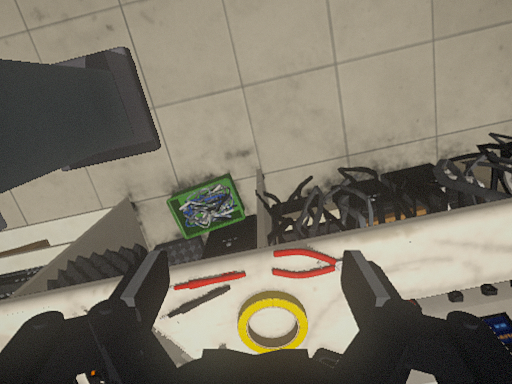

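Run:
```python
from h import *
c=dict(np.load('scene0.npz')); P=cloud(c); z=c['range_z']
m=((z>0.02)&(z<.45)&(P[...,0]<.45)).astype(np.uint8)
for v in range(0,384,24):
    r=np.nonzero(m[v])[0]
    if len(r):
        g=np.split(r,np.nonzero(np.diff(r)>1)[0]+1)
        print(v,[(int(a[0]),int(a[-1]),P[v,a[0]].round(3).tolist(),P[v,a[-1]].round(3).tolist()) for a in g if len(a)>2])
```

```text
0 [(362, 434, [0.269, 0.347, 0.639], [0.236, 0.377, 0.648])]
24 [(364, 427, [0.266, 0.349, 0.629], [0.236, 0.378, 0.64])]
48 [(361, 422, [0.266, 0.346, 0.617], [0.236, 0.368, 0.628])]
72 [(362, 419, [0.264, 0.346, 0.605], [0.235, 0.372, 0.619])]
96 [(362, 379, [0.262, 0.346, 0.592], [0.243, 0.419, 0.627]), (381, 415, [0.242, 0.419, 0.627], [0.234, 0.371, 0.608])]
120 [(362, 410, [0.259, 0.346, 0.578], [0.233, 0.368, 0.595])]
144 [(365, 405, [0.254, 0.351, 0.566], [0.233, 0.364, 0.579])]
168 [(362, 401, [0.253, 0.349, 0.548], [0.233, 0.285, 0.512])]
192 [(361, 395, [0.251, 0.351, 0.531], [0.232, 0.294, 0.495])]
216 [(341, 389, [0.259, 0.36, 0.514], [0.231, 0.303, 0.477])]
240 [(328, 343, [0.261, 0.377, 0.508], [0.252, 0.378, 0.513]), (355, 397, [0.242, 0.403, 0.542], [0.222, 0.362, 0.511])]
264 [(336, 392, [0.252, 0.389, 0.501], [0.221, 0.376, 0.504])]
288 [(350, 368, [0.24, 0.399, 0.497], [0.23, 0.371, 0.467])]
312 [(344, 360, [0.24, 0.394, 0.464], [0.231, 0.394, 0.471])]
```

Request:
drive_tool(
  targets=[
    [0,0,0,-7,-30,9,0],
    [0,0,0,-14,-61,18,0],
    [0,0,0,-21,-91,27,0],
    [0,0,0,-28,-122,36,0],
    [0,0,0,-35,-152,45,0],
    [0,0,0,-42,-182,54,0],
    [0,0,0,-49,-213,63,0],
    [0,0,0,-55,-243,70,0],
    [0,0,0,-55,-243,70,0],
    [0,0,0,-55,-243,70,0],
  ],
  newtons=20,
)

```text
clock: 0.98
eef_pos: [0.0669, 0.2927, 0.3019]
tcp_rot: [0.352, 3.12, 0.004]
ft_force: [0.7, 0.6, -0.7]
opening: -0.0
grip_force: 0.0
```

Run:
```python
from h import *
o=get_obs(); print({k:np.round(v,3) for k,v in o.items()})
c=cam('scene'); save('s1.png',c['img'],1)
```

```text
{'clock': np.float64(0.983), 'joint_pos': array([ 0.968, -0.274,  1.892,  0.   ,  1.521, -0.378]), 'dq': array([ 0.011,  0.057, -0.023,  0.003, -0.024,  0.007]), 'joint_efforts': array([ 2.1000e-02, -1.5809e+01, -3.0062e+01, -6.9000e-02,  3.9700e-01,
       -1.0800e-01]), 'eef_pos': array([0.067, 0.293, 0.302]), 'tcp_rot': array([0.352, 3.12 , 0.004]), 'ft_force': array([ 0.74 ,  0.613, -0.725]), 'moment': array([ 0.035, -0.044, -0.014]), 'grip_force': np.float64(0.0), 'opening': np.float64(-0.0)}
```

View pics/s1.png

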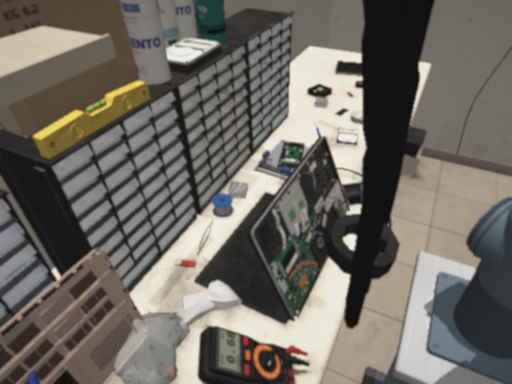

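The black hanging thing did not move, so it is a fixed obstacle at about (340–430, 0–320). I swing past it at a small radius.

Request:
drive_tool(
  targets=[
    [0,0,-0.12,34,-11,5,0],
    [0,0,-0.24,68,-25,10,0],
    [0,0,-0.36,99,-43,15,0],
    [0,0,-0.48,127,-64,20,0],
    [0,0,-0.6,153,-89,25,0],
    [0,0,-0.72,176,-117,30,0],
    [0,0,-0.84,195,-148,35,0],
    [0,0,-0.96,211,-180,40,0],
    [0,0,-1.08,223,-214,40,0],
    [0,0,-1.08,230,-249,40,0],
  ],
)

```text
clock: 1.87
eef_pos: [0.299, 0.0425, 0.341]
tcp_rot: [-1.913, -2.491, -0.0]
ft_force: [1.1, 0.2, 0.3]
opening: 0.0
grip_force: 0.0
```

Request:
drive_tool(
  targets=[
    [0,0,0,21,-35,0,0],
    [0,0,0,42,-70,0,0],
    [0,0,0,63,-105,0,0],
    [0,0,0,84,-140,0,0],
    [0,0,0,105,-175,0,0],
    [0,0,0,126,-210,0,0],
    [0,0,0,147,-245,0,0],
    [0,0,0,168,-280,0,0],
    [0,0,0,189,-315,0,0],
    [0,0,0,210,-350,0,0],
  ],
)

```text
clock: 2.7
eef_pos: [0.5089, -0.3079, 0.3391]
tcp_rot: [-1.905, -2.496, -0.001]
ft_force: [0.3, -0.0, 0.6]
opening: 0.0001
grip_force: 0.0
```

Request:
drive_tool(
  targets=[
    [0,0,0,5,-2,-25,0],
    [0,0,0,10,-4,-50,0],
    [0,0,0,15,-6,-75,0],
    [0,0,0,20,-8,-100,0],
    [0,0,0,25,-10,-120,0],
    [0,0,0,25,-10,-130,0],
    [0,0,0,25,-10,-130,0],
    [0,0,0,25,-10,-130,0],
    [0,0,0,25,-10,-130,0],
    [0,0,0,25,-10,-130,0],
  ],
)

```text
clock: 3.53
eef_pos: [0.5327, -0.3163, 0.2131]
tcp_rot: [1.904, 2.495, -0.0]
ft_force: [-0.0, 0.6, 0.9]
opening: -0.0001
grip_force: 0.0
```

Run:
```python
from h import *
o=get_obs(); print({k:np.round(v,3) for k,v in o.items()})
c=cam('wrist'); save('w1.png',c['img'],1.5); np.savez('wrist1.npz',**c)
P=cloud(c)
R=lambda a:np.array([[np.cos(a),-np.sin(a)],[np.sin(a),np.cos(a)]])
O=np.array([.617,-.437])
for n,a,p,z in [('dowel',-.043,(0,0),.031),('palNL',.265,(-58,128),.022),('palFL',.265,(12,128),.022),('palNR',.265,(-58,-12),.022),('post',-.043,(-96,28),.04),('catch',-.043,(-58,122),.02),('TL',-.043,(37,161),.012),('BL',-.043,(-113,161),.012),('BR',-.043,(-113,-29),.012)]:
    w=O+R(a)@np.array(p)/1000; print(n,w.round(4),np.round(np.array(proj(c,[*w,z]))*1.5,0))
print('knob',np.array(proj(c,[.4726,-.409,.058]))*1.5)
```

```text
{'clock': np.float64(3.533), 'joint_pos': array([-0.716,  0.393,  1.389, -0.   ,  1.357, -0.983]), 'dq': array([-0.002, -0.008,  0.004, -0.001, -0.001,  0.001]), 'joint_efforts': array([-6.0000e-03, -5.1562e+01, -2.8885e+01,  1.0000e-03, -7.0000e-03,
        0.0000e+00]), 'eef_pos': array([ 0.533, -0.316,  0.213]), 'tcp_rot': array([ 1.904,  2.495, -0.   ]), 'ft_force': array([-0.004,  0.569,  0.934]), 'moment': array([ 0.05 ,  0.013, -0.028]), 'grip_force': np.float64(0.0), 'opening': np.float64(-0.0)}
dowel [ 0.617 -0.437] [442. 411.]
palNL [ 0.5275 -0.3287] [372. 261.]
palFL [ 0.5951 -0.3103] [464. 261.]
palNR [ 0.5642 -0.4638] [373. 417.]
post [ 0.5223 -0.4049] [340. 357.]
catch [ 0.5643 -0.3126] [424. 253.]
TL [ 0.6609 -0.2777] [556. 240.]
BL [ 0.511  -0.2713] [371. 180.]
BR [ 0.5029 -0.4611] [306. 392.]
knob [270.37536559 357.19178023]
```

View pics/w1.png

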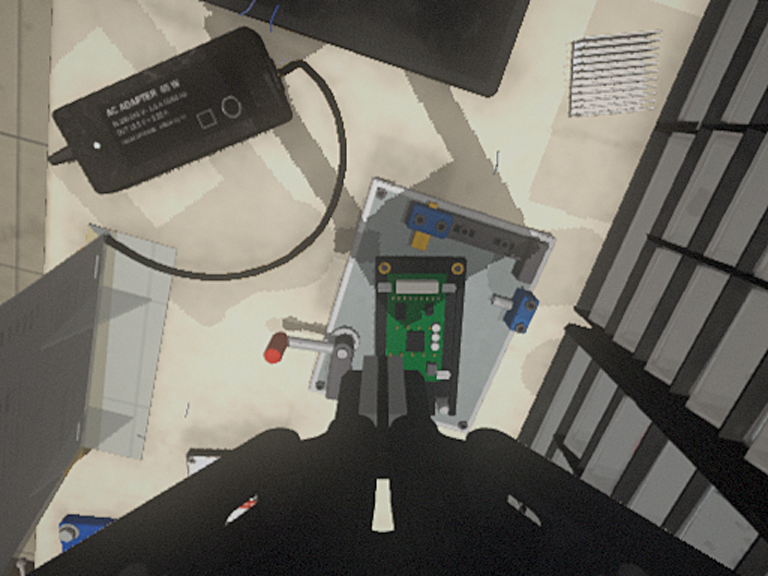

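The wrist picture confirms the estimates to 2–3 mm: pallet near-left corner (377,258), brass tip (420,248), knob (273,353). Now I descend beside the near edge.

Request:
drive_tool(
  targets=[
    [0,0,0,-10,-22,0,0],
    [0,0,0,-19,-45,-10,0],
    [0,0,0,-19,-45,-45,0],
    [0,0,0,-19,-45,-80,0],
    [0,0,0,-19,-45,-115,0],
    [0,0,0,-19,-45,-145,0],
    [0,0,0,-19,-45,-170,0],
    [0,0,0,-19,-45,-185,0],
    [0,0,0,-19,-45,-192,0],
    [0,0,0,-19,-45,-195,0],
  ],
)

```text
clock: 4.42
eef_pos: [0.5129, -0.3607, 0.016]
tcp_rot: [-1.906, -2.497, -0.0]
ft_force: [-0.5, -0.7, 1.2]
opening: -0.0004
grip_force: 0.0
```

Run:
```python
from h import *
o=get_obs(); print({k:np.round(v,4) for k,v in o.items() if k in('eef_pos','ft_force','clock')})
c=cam('wrist'); save('w2.png',c['img'],1.5); np.savez('wrist2.npz',**c)
```

```text
{'clock': np.float64(4.4167), 'eef_pos': array([ 0.5129, -0.3607,  0.016 ]), 'ft_force': array([-0.5101, -0.7327,  1.2028])}
```

View pics/w2.png

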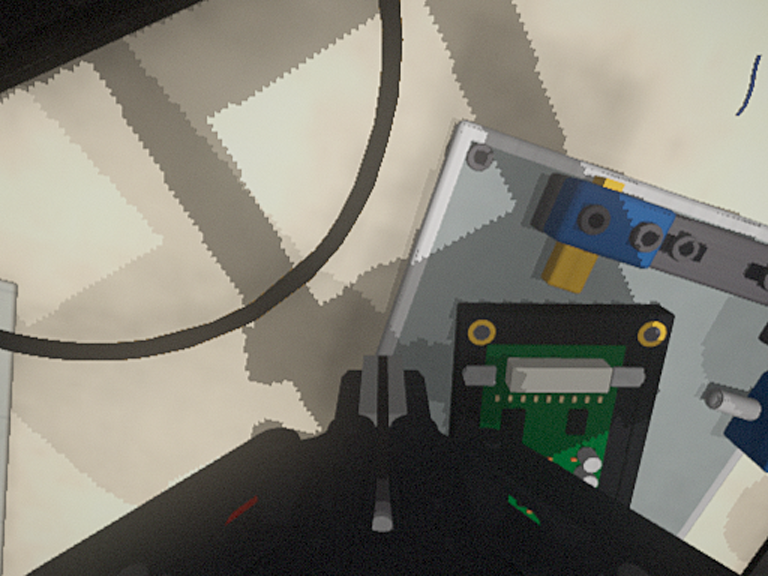

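Run:
```python
from h import *
c=dict(np.load('wrist2.npz')); P=cloud(c)
print('brass depth z',P[180:186,375:390:3,2].round(3)[::2], 'pal',P[215,330:440:20,2].round(3))
R=lambda a:np.array([[np.cos(a),-np.sin(a)],[np.sin(a),np.cos(a)]])
O=np.array([.617,-.437])
for n,u,v,z in [('tipR',582,292,.024),('tipRtop',597,255,.024),('tipL',543,285,.024),('palNL',455,303,.022),('palFL',673,310,.022),('dockBL',458,121,.012),('edge',450,400,.022)]:
    w=ray(c,u/1.5,v/1.5,z)[:2]; print(n,w.round(4),'dock',(R(.043)@(w-O)*1000).round(1),'pal',(R(-.265)@(w-O)*1000).round(1))
for p in ([*get_obs()['eef_pos']],): print('tcp px',np.array(proj(c,p))*1.5, 'pal',(R(-.265)@(np.array(p[:2])-O)*1000).round(1))
```

```text
brass depth z [[0.022 0.023 0.022 0.023 0.023]
 [0.023 0.023 0.023 0.159 0.024]
 [0.022 0.159 0.023 0.023 0.022]] pal [0.024 0.021 0.023 0.023 0.022 0.022]
tipR [ 0.5635 -0.3091] dock [-58.9 125.5] pal [-18.1 137.4]
tipRtop [ 0.5631 -0.2967] dock [-59.9 137.8] pal [-15.3 149.5]
tipL [ 0.5508 -0.3102] dock [-71.6 123.8] pal [-30.7 139.7]
palNL [ 0.5265 -0.3239] dock [-95.2 109.1] pal [-57.7 132.8]
palFL [ 0.5956 -0.3075] dock [-26.9 128.4] pal [ 13.3 130.6]
dockBL [ 0.5115 -0.2705] dock [-112.6  161.8] pal [-58.3 188.3]
edge [ 0.5362 -0.3589] dock [-84.   74.6] pal [-57.5  96.5]
tcp px [384.78398198 381.26276972] pal [-80.2 100.6]
```

Request:
drive_tool(
  targets=[
    [0,0,0,1.5,0.4,0,0],
    [0,0,0,3,0.8,0,0],
    [0,0,0,4.5,1.2,0,0],
    [0,0,0,6,1.6,0,0],
    [0,0,0,7.5,2.0,0,0],
    [0,0,0,9,2.4,0,0],
    [0,0,0,10.5,2.8,0,0],
    [0,0,0,12,3.2,0,0],
    [0,0,0,13,3.5,0,0],
    [0,0,0,14.5,3.9,0,0],
  ],
)

```text
clock: 5.3
eef_pos: [0.5276, -0.3567, 0.0162]
tcp_rot: [-1.906, -2.497, 0.0]
ft_force: [0.0, 0.2, 0.3]
opening: 0.0001
grip_force: 0.0
```

Run:
```python
from h import *
print(get_obs()['eef_pos'],get_obs()['ft_force'])
O=np.array([617,-437.])
def w(t,px): return O+np.array([px*np.cos(t)-100*np.sin(t),px*np.sin(t)+100*np.cos(t)])
b=w(.265,-65)
for t in np.arange(.265,-.09,-.02): print(round(t-.265,3),(w(t,-65)-b).round(1).tolist())
```

```text
[ 0.52759104 -0.35673341  0.01622352] [0.04575654 0.15966039 0.30157631]
0.0 [0.0, 0.0]
-0.02 [1.6, 1.8]
-0.04 [3.2, 3.5]
-0.06 [4.9, 5.2]
-0.08 [6.6, 6.9]
-0.1 [8.4, 8.5]
-0.12 [10.2, 10.1]
-0.14 [12.0, 11.6]
-0.16 [13.8, 13.2]
-0.18 [15.7, 14.6]
-0.2 [17.6, 16.1]
-0.22 [19.5, 17.5]
-0.24 [21.4, 18.9]
-0.26 [23.4, 20.2]
-0.28 [25.4, 21.5]
-0.3 [27.5, 22.7]
-0.32 [29.5, 23.9]
-0.34 [31.6, 25.1]
```

Request:
drive_tool(
  targets=[
    [0,0,-0.01,0.8,0.9,0,0],
    [0,0,-0.02,1.6,1.8,0,0],
    [0,0,-0.03,2.4,2.7,0,0],
    [0,0,-0.04,3.2,3.5,0,0],
    [0,0,-0.05,4.1,4.4,0,0],
    [0,0,-0.06,4.9,5.2,0,0],
    [0,0,-0.07,5.8,6.1,0,0],
    [0,0,-0.08,6.6,6.9,0,0],
    [0,0,-0.09,7.5,7.7,0,0],
    [0,0,-0.1,8.4,8.5,0,0],
  ],
)

```text
clock: 6.13
eef_pos: [0.536, -0.3482, 0.0163]
tcp_rot: [-2.03, -2.398, -0.0]
ft_force: [-0.0, 0.1, 0.2]
opening: 0.0002
grip_force: 0.5
```

```bash
cat > look.py <<'E'
from h import *
import sys
c=cam('wrist'); save(sys.argv[1],c['img'][150:320,200:500],2.5); np.savez('w.npz',**c)
o=get_obs(); print({k:np.round(v,4) for k,v in o.items() if k in('eef_pos','tcp_rot','ft_force','moment','clock')})
E
python3 look.py w3.png
```

```text
{'clock': np.float64(6.1833), 'eef_pos': array([ 0.5362, -0.348 ,  0.0163]), 'tcp_rot': array([-2.0301e+00, -2.3974e+00, -2.0000e-04]), 'ft_force': array([-1.2614, -0.6553, -0.1339]), 'moment': array([-0.049 ,  0.0813, -0.0098])}
```

View pics/w3.png

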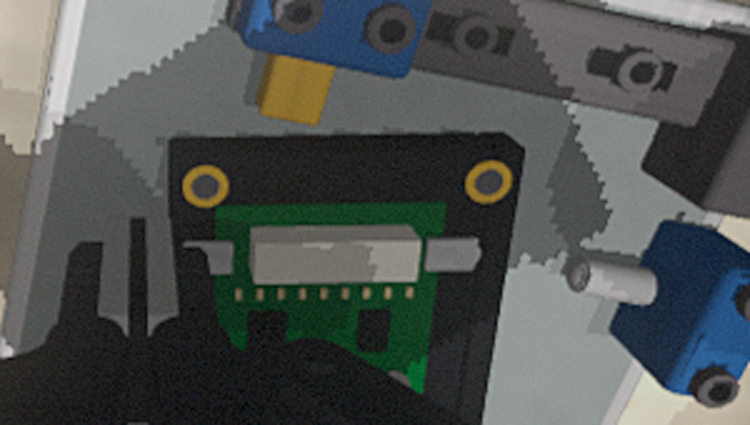

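Contact made: the finger edge (177,250) meets the pallet's near edge and is parallel to it. The catch tip at (295,120) is still ahead.

Request:
drive_tool(
  targets=[
    [0,0,-0.006,0.5,0.5,0,0],
    [0,0,-0.012,1.1,0.9,0,0],
    [0,0,-0.018,1.6,1.4,0,0],
    [0,0,-0.024,2.2,1.9,0,0],
    [0,0,-0.03,2.7,2.3,0,0],
    [0,0,-0.036,3.2,2.8,0,0],
    [0,0,-0.042,3.8,3.3,0,0],
    [0,0,-0.048,4.3,3.8,0,0],
    [0,0,-0.054,4.9,4.2,0,0],
    [0,0,-0.06,5.4,4.7,0,0],
  ],
)

```text
clock: 7.02
eef_pos: [0.5414, -0.3436, 0.0163]
tcp_rot: [-2.1, -2.336, 0.0]
ft_force: [-0.1, -0.5, -0.4]
opening: -0.0001
grip_force: 0.4
```

Request:
drive_tool(
  targets=[
    [0,0,-0.006,0.6,0.4,0,0],
    [0,0,-0.012,1.1,0.9,0,0],
    [0,0,-0.018,1.7,1.3,0,0],
    [0,0,-0.024,2.3,1.7,0,0],
    [0,0,-0.03,2.8,2.2,0,0],
    [0,0,-0.036,3.4,2.6,0,0],
    [0,0,-0.042,4.0,3.0,0,0],
    [0,0,-0.048,4.6,3.4,0,0],
    [0,0,-0.054,5.1,3.9,0,0],
    [0,0,-0.06,5.7,4.3,0,0],
  ],
)

```text
clock: 7.85
eef_pos: [0.547, -0.3392, 0.0163]
tcp_rot: [-2.169, -2.272, 0.0]
ft_force: [-2.1, -0.6, -0.0]
opening: 0.0
grip_force: 0.7
```

Request:
drive_tool(
  targets=[
    [0,0,-0.003,0.3,0.2,0,0],
    [0,0,-0.006,0.6,0.4,0,0],
    [0,0,-0.009,0.9,0.6,0,0],
    [0,0,-0.012,1.2,0.8,0,0],
    [0,0,-0.015,1.5,1.0,0,0],
    [0,0,-0.018,1.7,1.2,0,0],
    [0,0,-0.021,2.0,1.4,0,0],
    [0,0,-0.024,2.3,1.6,0,0],
    [0,0,-0.027,2.6,1.8,0,0],
    [0,0,-0.03,2.9,2.0,0,0],
  ],
)

```text
clock: 8.68
eef_pos: [0.5498, -0.3373, 0.0162]
tcp_rot: [-2.203, -2.24, 0.0]
ft_force: [-2.7, -0.3, 0.3]
opening: -0.0001
grip_force: 1.4
```

Request:
drive_tool(
  targets=[
    [0,0,-0.002,0.2,0.1,0,0],
    [0,0,-0.004,0.4,0.3,0,0],
    [0,0,-0.006,0.6,0.4,0,0],
    [0,0,-0.008,0.8,0.5,0,0],
    [0,0,-0.01,1.0,0.65,0,0],
    [0,0,-0.012,1.2,0.8,0,0],
    [0,0,-0.014,1.4,0.9,0,0],
    [0,0,-0.016,1.6,1.0,0,0],
    [0,0,-0.018,1.8,1.2,0,0],
    [0,0,-0.02,2.0,1.3,0,0],
  ],
)

```text
clock: 9.52
eef_pos: [0.5519, -0.3359, 0.0163]
tcp_rot: [-2.225, -2.218, 0.0]
ft_force: [-3.7, 0.8, 0.6]
opening: -0.0001
grip_force: 1.9
```

```bash
python3 look.py w4.png
```

```text
{'clock': np.float64(9.5667), 'eef_pos': array([ 0.5519, -0.3359,  0.0163]), 'tcp_rot': array([-2.2248e+00, -2.2177e+00,  2.0000e-04]), 'ft_force': array([-2.855 ,  0.5813,  0.3725]), 'moment': array([0.1078, 0.5201, 0.0949])}
```

View pics/w4.png

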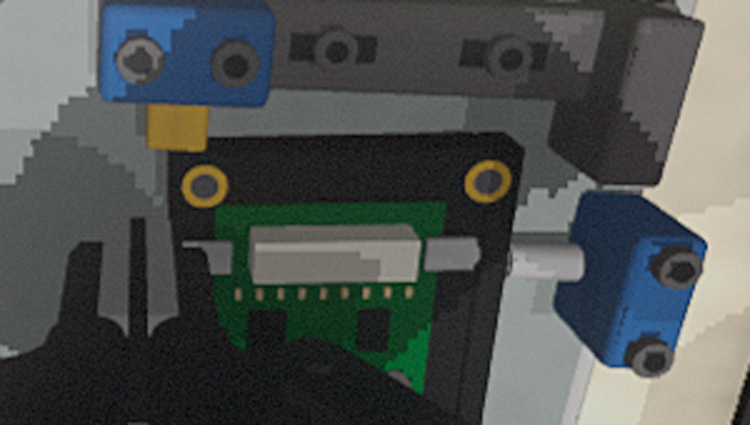

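The corner (170,138) is at the start of the brass catch (147–208, 105–152), and the plunger touches at (510,255). Roughly 38 px remain, so I measure it.

Run:
```python
from h import *
c=dict(np.load('w.npz'))
R=lambda a:np.array([[np.cos(a),-np.sin(a)],[np.sin(a),np.cos(a)]])
O=np.array([.617,-.437])
for n,u,v in [('palNL',169,138),('palFL',523,150),('edge',171,215),('brassR',208,150),('brassL',148,148)]:
    w=ray(c,200+u/2.5,150+v/2.5,.022)[:2]; print(n,w.round(4),'dock',(R(.043)@(w-O)*1000).round(1))
```

```text
palNL [ 0.5571 -0.3061] dock [-65.4 128.2]
palFL [ 0.6266 -0.3088] dock [  4.1 128.5]
edge [ 0.5577 -0.3229] dock [-64.1 111.5]
brassR [ 0.5648 -0.3087] dock [-57.6 126. ]
brassL [ 0.553  -0.3082] dock [-69.4 125.9]
```

Request:
drive_tool(
  targets=[
    [0,0,-0.002,0.2,0.1,0,0],
    [0,0,-0.004,0.4,0.25,0,0],
    [0,0,-0.006,0.6,0.4,0,0],
    [0,0,-0.008,0.8,0.5,0,0],
    [0,0,-0.01,1.0,0.65,0,0],
    [0,0,-0.012,1.2,0.8,0,0],
    [0,0,-0.014,1.4,0.9,0,0],
    [0,0,-0.016,1.6,1.0,0,0],
    [0,0,-0.018,1.8,1.15,0,0],
    [0,0,-0.02,2.0,1.3,0,0],
  ],
)

```text
clock: 10.4
eef_pos: [0.553, -0.335, 0.0162]
tcp_rot: [-2.246, -2.195, 0.002]
ft_force: [-7.5, -1.0, 1.8]
opening: -0.0001
grip_force: 3.5
```

Request:
drive_tool(
  targets=[
    [0,0,-0.001,0.1,0.05,0,0],
    [0,0,-0.002,0.2,0.1,0,0],
    [0,0,-0.003,0.3,0.2,0,0],
    [0,0,-0.004,0.4,0.25,0,0],
    [0,0,-0.005,0.5,0.3,0,0],
    [0,0,-0.006,0.6,0.35,0,0],
    [0,0,-0.007,0.7,0.45,0,0],
    [0,0,-0.008,0.8,0.5,0,0],
    [0,0,-0.009,0.9,0.55,0,0],
    [0,0,-0.01,1.0,0.6,0,0],
  ],
)

```text
clock: 11.23
eef_pos: [0.5539, -0.3344, 0.0162]
tcp_rot: [-2.257, -2.184, 0.002]
ft_force: [-8.5, -2.1, 1.5]
opening: 0.0
grip_force: 3.7
```

Request:
drive_tool(
  targets=[
    [0,0,-0.001,0.1,0.05,0,0],
    [0,0,-0.002,0.2,0.1,0,0],
    [0,0,-0.003,0.3,0.15,0,0],
    [0,0,-0.004,0.4,0.2,0,0],
    [0,0,-0.005,0.5,0.25,0,0],
    [0,0,-0.006,0.6,0.3,0,0],
    [0,0,-0.007,0.7,0.35,0,0],
    [0,0,-0.008,0.8,0.4,0,0],
    [0,0,-0.009,0.9,0.45,0,0],
    [0,0,-0.01,1.0,0.5,0,0],
  ],
)

```text
clock: 12.07
eef_pos: [0.5547, -0.3339, 0.0162]
tcp_rot: [-2.268, -2.172, 0.002]
ft_force: [-8.2, -0.6, 2.7]
opening: 0.0
grip_force: 3.9
```

Request:
drive_tool(
  targets=[
    [0,0,-0.001,0.1,0.05,0,0],
    [0,0,-0.002,0.2,0.1,0,0],
    [0,0,-0.003,0.3,0.15,0,0],
    [0,0,-0.004,0.4,0.2,0,0],
    [0,0,-0.005,0.5,0.25,0,0],
    [0,0,-0.006,0.6,0.3,0,0],
    [0,0,-0.007,0.7,0.35,0,0],
    [0,0,-0.008,0.8,0.4,0,0],
    [0,0,-0.009,0.9,0.45,0,0],
    [0,0,-0.01,1.0,0.5,0,0],
  ],
)

```text
clock: 12.9
eef_pos: [0.5556, -0.3333, 0.0162]
tcp_rot: [-2.278, -2.16, 0.003]
ft_force: [-7.6, -0.3, 1.7]
opening: 0.0002
grip_force: 4.1
```

Request:
drive_tool(
  targets=[
    [0,0,-0.001,0.1,0.05,0,0],
    [0,0,-0.002,0.2,0.1,0,0],
    [0,0,-0.003,0.3,0.15,0,0],
    [0,0,-0.004,0.4,0.2,0,0],
    [0,0,-0.005,0.5,0.25,0,0],
    [0,0,-0.006,0.6,0.3,0,0],
    [0,0,-0.007,0.7,0.35,0,0],
    [0,0,-0.008,0.8,0.4,0,0],
    [0,0,-0.009,0.9,0.45,0,0],
    [0,0,-0.01,1.0,0.5,0,0],
  ],
)

```text
clock: 13.73
eef_pos: [0.5565, -0.3328, 0.0162]
tcp_rot: [-2.289, -2.149, 0.003]
ft_force: [-8.9, -1.1, 3.1]
opening: -0.0001
grip_force: 4.3
```

```bash
python3 look.py w5.png
python3 - <<'E'
from h import *
c=dict(np.load('w.npz')); img=c['img']; hsv=cv2.cvtColor(img,cv2.COLOR_RGB2HSV)
m=cv2.inRange(hsv,(15,120,60),(35,255,255)); n,l,s,ce=cv2.connectedComponentsWithStats(m[150:230,230:420]); print([(s[i].tolist()) for i in range(1,n) if s[i,4]>10])
E
```

```text
{'clock': np.float64(13.7833), 'eef_pos': array([ 0.5565, -0.3328,  0.0162]), 'tcp_rot': array([-2.2889, -2.1489,  0.0028]), 'ft_force': array([-7.3851,  0.1486,  3.7502]), 'moment': array([-0.0948,  1.4124,  0.0561])}
[[14, 0, 26, 5, 99], [16, 49, 25, 12, 289], [155, 62, 19, 18, 171], [42, 66, 19, 14, 137]]
```

View pics/w5.png

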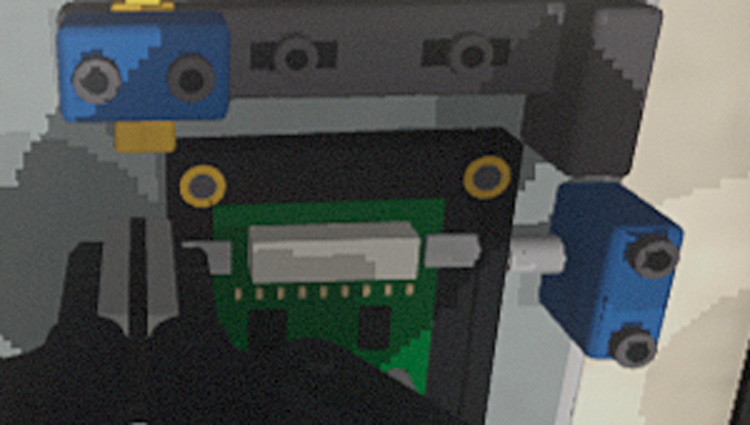

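The catch is pressed aside: its brass tail shows above the block at (140,5). Its right face at 177 is about 2 mm beyond the pallet edge at 167, so I continue.

Request:
drive_tool(
  targets=[
    [0,0,-0.001,0.1,0.05,0,0],
    [0,0,-0.002,0.2,0.1,0,0],
    [0,0,-0.003,0.3,0.15,0,0],
    [0,0,-0.004,0.4,0.2,0,0],
    [0,0,-0.005,0.5,0.25,0,0],
    [0,0,-0.006,0.6,0.3,0,0],
    [0,0,-0.007,0.7,0.35,0,0],
    [0,0,-0.008,0.8,0.4,0,0],
    [0,0,-0.009,0.9,0.45,0,0],
    [0,0,-0.01,1.0,0.5,0,0],
  ],
)

```text
clock: 14.62
eef_pos: [0.5573, -0.3322, 0.0162]
tcp_rot: [-2.299, -2.137, 0.003]
ft_force: [-8.1, -0.8, 3.8]
opening: -0.0001
grip_force: 4.4
```

```bash
cat > brass.py <<'E'
from h import *
c=cam('wrist'); np.savez('w.npz',**c); img=c['img']; hsv=cv2.cvtColor(img,cv2.COLOR_RGB2HSV)
m=cv2.inRange(hsv,(15,120,60),(35,255,255)); n,l,s,ce=cv2.connectedComponentsWithStats(m[130:230,200:420]); print([(s[i].tolist()) for i in range(1,n) if s[i,4]>10])
g=img.max(2).astype(int)
for v in (206,212,220): print(v,g[v,250:285].tolist())
o=get_obs(); print({k:np.round(v,4) for k,v in o.items() if k in('eef_pos','tcp_rot','ft_force','clock')})
E
python3 brass.py
```

```text
[[41, 7, 26, 19, 298], [43, 70, 25, 11, 261], [185, 82, 19, 17, 169], [72, 86, 19, 14, 138]]
206 [137, 140, 141, 138, 136, 132, 137, 141, 142, 141, 140, 141, 140, 139, 144, 143, 140, 108, 39, 31, 35, 28, 32, 34, 31, 32, 40, 34, 33, 29, 31, 36, 32, 30, 38]
212 [106, 103, 104, 104, 106, 105, 105, 107, 103, 101, 105, 101, 104, 109, 90, 72, 45, 28, 31, 37, 36, 38, 33, 30, 33, 39, 34, 33, 31, 43, 33, 35, 26, 31, 31]
220 [105, 102, 99, 104, 101, 103, 101, 100, 105, 102, 103, 100, 100, 105, 92, 86, 47, 32, 33, 39, 37, 32, 43, 126, 151, 152, 146, 127, 95, 72, 61, 66, 64, 98, 121]
{'clock': np.float64(14.6667), 'eef_pos': array([ 0.5574, -0.3322,  0.0162]), 'tcp_rot': array([-2.2994, -2.1374,  0.0029]), 'ft_force': array([-9.1517,  0.6314,  3.1071])}
```

Request:
drive_tool(
  targets=[
    [0,0,-0.001,0.1,0.05,0,0],
    [0,0,-0.001,0.1,0.05,0,0],
    [0,0,-0.002,0.2,0.1,0,0],
    [0,0,-0.002,0.2,0.1,0,0],
    [0,0,-0.003,0.3,0.15,0,0],
    [0,0,-0.004,0.4,0.2,0,0],
    [0,0,-0.005,0.5,0.25,0,0],
    [0,0,-0.006,0.6,0.3,0,0],
    [0,0,-0.006,0.6,0.3,0,0],
    [0,0,-0.006,0.6,0.3,0,0],
  ],
)

```text
clock: 15.5
eef_pos: [0.5584, -0.3316, 0.0162]
tcp_rot: [-2.306, -2.131, 0.002]
ft_force: [-7.8, 0.3, 3.1]
opening: -0.0001
grip_force: 3.8
```

```bash
python3 brass.py
```

```text
[[44, 18, 14, 9, 105], [41, 71, 25, 20, 454], [185, 82, 20, 18, 170], [72, 86, 19, 14, 142]]
206 [141, 139, 135, 137, 138, 138, 143, 137, 143, 143, 143, 146, 145, 142, 137, 105, 50, 28, 29, 32, 30, 29, 36, 36, 32, 35, 27, 26, 27, 31, 31, 26, 28, 32, 33]
212 [139, 135, 136, 136, 135, 142, 141, 139, 138, 142, 141, 143, 142, 139, 141, 108, 58, 27, 41, 39, 40, 39, 36, 40, 31, 37, 36, 35, 34, 35, 36, 33, 27, 33, 30]
220 [135, 147, 151, 133, 129, 131, 132, 132, 129, 135, 130, 127, 129, 130, 119, 94, 55, 28, 32, 39, 31, 32, 31, 124, 154, 151, 148, 132, 99, 72, 69, 69, 64, 77, 121]
{'clock': np.float64(15.55), 'eef_pos': array([ 0.5583, -0.3316,  0.0162]), 'tcp_rot': array([-2.3059e+00, -2.1306e+00,  1.9000e-03]), 'ft_force': array([-6.8767e+00, -6.4000e-03,  2.8079e+00])}
```

The catch has snapped out (brass extends 20 rows, right at the pallet's edge). I back off.

Request:
drive_tool(
  targets=[
    [0,0,0,-0.5,0,0,0],
    [0,0,0,-1,0,0,0],
    [0,0,0,-2,0.1,0,0],
    [0,0,0,-4,0.2,0,0],
    [0,0,0,-6,0.3,0,0],
    [0,0,0,-9,0.4,0,0],
    [0,0,0,-12,0.5,0,0],
    [0,0,0,-15,0.6,0,0],
    [0,0,0,-18,0.7,0,0],
    [0,0,0,-18,0.7,0,0],
  ],
)

```text
clock: 16.38
eef_pos: [0.5409, -0.3311, 0.0163]
tcp_rot: [-2.308, -2.131, 0.0]
ft_force: [-0.0, -0.2, 0.5]
opening: -0.0006
grip_force: 0.0
```

```bash
python3 brass.py
python3 - <<'E'
from h import *
c=dict(np.load('w.npz')); hsv=cv2.cvtColor(c['img'],cv2.COLOR_RGB2HSV)
R=lambda a:np.array([[np.cos(a),-np.sin(a)],[np.sin(a),np.cos(a)]])
O=np.array([.617,-.437])
m=cv2.inRange(hsv,(15,120,60),(35,255,255)); n,l,s,ce=cv2.connectedComponentsWithStats(m)
for i in range(1,n):
    if s[i,4]>80: w=ray(c,*ce[i],.022)[:2]; print(s[i].tolist(),w.round(4),'dock',(R(.043)@(w-O)*1000).round(1))
t=cam('top'); hs=cv2.cvtColor(t['img'],cv2.COLOR_RGB2HSV); m=cv2.inRange(hs,(0,150,80),(8,255,255)); m[:,:350]=0;m[:200]=0;m[235:]=0
print('knob',cv2.connectedComponentsWithStats(m)[2:])
E
```

```text
[[82, 16, 14, 10, 123], [76, 69, 26, 21, 477], [106, 84, 19, 16, 160]]
206 [103, 105, 100, 105, 104, 102, 101, 99, 100, 103, 104, 103, 102, 105, 102, 99, 103, 103, 104, 102, 103, 104, 86, 86, 87, 76, 80, 124, 140, 141, 142, 144, 139, 143, 144]
212 [107, 102, 104, 103, 100, 104, 101, 101, 104, 104, 101, 103, 99, 102, 101, 101, 103, 102, 102, 101, 102, 102, 84, 79, 85, 79, 83, 120, 133, 142, 145, 142, 141, 140, 140]
220 [102, 104, 102, 102, 104, 101, 104, 107, 101, 107, 102, 100, 103, 99, 102, 103, 100, 102, 101, 105, 98, 99, 101, 96, 103, 99, 97, 101, 102, 101, 101, 100, 98, 92, 94]
{'clock': np.float64(16.4333), 'eef_pos': array([ 0.5413, -0.3312,  0.0164]), 'tcp_rot': array([2.3078e+00, 2.1315e+00, 1.0000e-04]), 'ft_force': array([-0.525 , -0.0133, -0.8858])}
[282, 146, 14, 10, 123] [ 0.5596 -0.2756] dock [-64.3 158.8]
[276, 199, 26, 21, 477] [ 0.5586 -0.3046] dock [-64.1 129.7]
[420, 210, 19, 18, 177] [ 0.6275 -0.3153] dock [  5.3 122.1]
[306, 214, 19, 18, 175] [ 0.5713 -0.3129] dock [-51. 122.]
knob (array([[     0,      0,    512,    384, 196603],
       [   477,    221,      1,      1,      1],
       [   476,    226,      3,      2,      4]], dtype=int32), array([[255.49436682, 191.49914294],
       [477.        , 221.        ],
       [477.        , 226.25      ]]))
```

Caught: both corner screws lie parallel to the dock, at angle about 0, with no contact. Now the hold-down: rise, turn and go beside the knob.

Request:
drive_tool(
  targets=[
    [0,0,0,0,0,37,0],
    [0,0,0,0,0,74,0],
    [0,0,-0.12,-9,-6,84,0],
    [0,0,-0.24,-18,-13,84,0],
    [0,0,-0.36,-27,-20,84,0],
    [0,0,-0.48,-36,-26,84,0],
    [0,0,-0.6,-45,-33,84,0],
    [0,0,-0.72,-54,-40,84,0],
    [0,0,-0.84,-62,-47,84,0],
    [0,0,-0.96,-70,-53,84,0],
  ],
)

```text
clock: 17.32
eef_pos: [0.4712, -0.3846, 0.1004]
tcp_rot: [3.033, 0.816, 0.0]
ft_force: [0.2, -1.0, 0.0]
opening: -0.0
grip_force: 0.0
```

```bash
cat > knob.py <<'E'
from h import *
for n in ('wrist','top'):
    c=cam(n); hs=cv2.cvtColor(c['img'],cv2.COLOR_RGB2HSV); m=cv2.inRange(hs,(0,140,60),(9,255,255))|cv2.inRange(hs,(172,140,60),(180,255,255))
    k,l,s,ce=cv2.connectedComponentsWithStats(m)
    for i in range(1,k):
        if s[i,4]>10:
            w=ray(c,*ce[i],.05)
            if abs(w[0]-.49)<.06 and abs(w[1]+.42)<.07: print(n,s[i].tolist(),w.round(4),'z.058',ray(c,*ce[i],.058).round(4), cloud(c)[l==i].mean(0).round(4))
o=get_obs(); print({k:np.round(v,4) for k,v in o.items() if k in('eef_pos','tcp_rot','ft_force','clock','joint_pos')})
E
python3 knob.py
```

```text
wrist [278, 222, 20, 16, 115] [ 0.4727 -0.4086  0.05  ] z.058 [ 0.4756 -0.4059  0.058 ] [ 0.4762 -0.4053  0.0597]
{'clock': np.float64(17.4167), 'joint_pos': array([-8.6860e-01,  4.7220e-01,  1.5587e+00, -4.0000e-04,  1.1105e+00,
        1.7330e-01]), 'eef_pos': array([ 0.4707, -0.3851,  0.1004]), 'tcp_rot': array([ 3.032e+00,  8.212e-01, -3.000e-04]), 'ft_force': array([-1.0415,  0.1069,  0.8695])}
```

Request:
drive_tool(
  targets=[
    [0,0,-0.12,1,3,0,0],
    [0,0,-0.24,2,3,0,0],
    [0,0,-0.36,2,3,0,0],
    [0,0,-0.45,2,3,-5,0],
    [0,0,-0.45,2,3,-20,0],
    [0,0,-0.45,2,3,-35,0],
    [0,0,-0.45,2,3,-48,0],
    [0,0,-0.45,2,3,-56,0],
    [0,0,-0.45,2,3,-58,0],
    [0,0,-0.45,2,3,-58,0],
  ],
)

```text
clock: 18.25
eef_pos: [0.4736, -0.3806, 0.0418]
tcp_rot: [-3.138, -0.131, 0.001]
ft_force: [0.8, 0.2, 0.4]
opening: 0.0004
grip_force: 0.0
```

Run:
```python
from h import *
o=get_obs(); print(o['eef_pos'].round(4),o['tcp_rot'].round(4),o['ft_force'].round(2))
C=np.array([522.,-405.]); b=np.array([473.,-382.])
for d in np.arange(0,1.75,.1):
    f=np.pi+.08+d; p=C+50*np.array([np.cos(f),np.sin(f)])-13*np.array([-np.sin(f),np.cos(f)])
    print(round(d,2),(p-b).round(1).tolist())
```

```text
[ 0.4736 -0.3806  0.0418] [-3.1378e+00 -1.3150e-01  1.0000e-03] [0.79 0.16 0.41]
0.0 [-1.9, -14.0]
0.1 [-2.5, -19.2]
0.2 [-2.6, -24.3]
0.3 [-2.3, -29.5]
0.4 [-1.4, -34.6]
0.5 [0.1, -39.5]
0.6 [1.9, -44.3]
0.7 [4.3, -48.9]
0.8 [7.1, -53.3]
0.9 [10.4, -57.3]
1.0 [14.0, -61.0]
1.1 [17.9, -64.3]
1.2 [22.2, -67.2]
1.3 [26.8, -69.6]
1.4 [31.5, -71.6]
1.5 [36.5, -73.1]
1.6 [41.5, -74.1]
1.7 [46.7, -74.6]
```

Request:
drive_tool(
  targets=[
    [0,0,0,-1,-5,0,0],
    [0,0,0,-1.5,-10,0,0],
    [0,0,0,-2,-14,0,0],
    [0,0,0.05,-2.2,-17,0,0],
    [0,0,0.1,-2.5,-19,0,0],
    [0,0,0.17,-2.6,-23,0,0],
    [0,0,0.25,-2.5,-27,0,0],
    [0,0,0.33,-2.1,-31,0,0],
    [0,0,0.42,-1,-35.5,0,0],
    [0,0,0.5,0,-39.5,0,0],
  ],
)

```text
clock: 19.08
eef_pos: [0.4735, -0.421, 0.0429]
tcp_rot: [-3.007, -0.908, -0.0]
ft_force: [-0.0, 3.8, 1.0]
opening: -0.0001
grip_force: 1.2
```

```bash
python3 knob.py
```

```text
wrist [279, 229, 31, 45, 925] [ 0.4867 -0.4343  0.05  ] z.058 [ 0.49   -0.4308  0.058 ] [ 0.4878 -0.4331  0.0523]
{'clock': np.float64(19.1833), 'joint_pos': array([-0.903 ,  0.5765,  1.5404,  0.    ,  1.0236,  0.0857]), 'eef_pos': array([ 0.4736, -0.4216,  0.0429]), 'tcp_rot': array([3.0085e+00, 9.0130e-01, 6.0000e-04]), 'ft_force': array([-0.3845, -0.5109,  0.3561])}
```

Request:
drive_tool(
  targets=[
    [0,0,0.06,1,-3,0,0],
    [0,0,0.12,2.3,-6,0,0],
    [0,0,0.18,3.7,-8.5,0,0],
    [0,0,0.24,5.2,-11.2,0,0],
    [0,0,0.3,7,-13.8,0,0],
    [0,0,0.36,9,-16.2,0,0],
    [0,0,0.42,11,-18.6,0,0],
    [0,0,0.48,13.2,-20.8,0,0],
    [0,0,0.54,15.5,-22.9,0,0],
    [0,0,0.6,17.9,-24.8,0,0],
  ],
)

```text
clock: 20.02
eef_pos: [0.4907, -0.4463, 0.0428]
tcp_rot: [2.609, 1.75, -0.002]
ft_force: [-2.4, -0.5, 1.0]
opening: -0.0003
grip_force: 1.2
```

Request:
drive_tool(
  targets=[
    [0,0,0.04,1.7,-1.2,0,0],
    [0,0,0.08,3.4,-2.3,0,0],
    [0,0,0.12,5.2,-3.4,0,0],
    [0,0,0.16,7.1,-4.4,0,0],
    [0,0,0.2,8.9,-5.3,0,0],
    [0,0,0.24,10.8,-6.2,0,0],
    [0,0,0.27,12.2,-6.8,0,0],
    [0,0,0.3,13.6,-7.3,0,0],
    [0,0,0.3,13.6,-7.3,0,0],
    [0,0,0.3,13.6,-7.3,0,0],
  ],
)

```text
clock: 20.85
eef_pos: [0.5021, -0.4538, 0.0427]
tcp_rot: [-2.319, -2.115, 0.006]
ft_force: [-9.5, -0.4, 4.0]
opening: -0.0005
grip_force: 4.7
```

```bash
python3 knob.py
```

```text
wrist [278, 231, 31, 44, 918] [ 0.5209 -0.4508  0.05  ] z.058 [ 0.5202 -0.446   0.058 ] [ 0.5206 -0.4491  0.0524]
{'clock': np.float64(20.95), 'joint_pos': array([-0.8973,  0.6431,  1.4145, -0.0043,  1.0863, -0.8031]), 'eef_pos': array([ 0.5021, -0.4538,  0.0427]), 'tcp_rot': array([-2.3196, -2.115 ,  0.0057]), 'ft_force': array([-9.3999, -0.9718,  4.0525])}
```

Force 9.5 N at the stop, and the knob points to dock -y. I retract and check.

Request:
drive_tool(
  targets=[
    [0,0,0,-3,0,0,0],
    [0,0,0,-8,0,0,0],
    [0,0,0,-14,0,0,0],
    [0,0,0,-20,0,0,0],
    [0,0,0,-20,0,25,0],
    [0,0,0,-20,0,60,0],
    [0,0,0,-20,0,95,0],
    [0,0,0,-20,20,130,0],
    [0,0,0,-20,40,160,0],
    [0,0,0,-20,60,180,0],
  ],
)

```text
clock: 21.78
eef_pos: [0.4853, -0.3932, 0.2261]
tcp_rot: [2.316, 2.115, 0.0]
ft_force: [0.9, -0.4, -0.3]
opening: 0.0006
grip_force: 0.0
```

Request:
drive_tool(
  targets=[
    [0,0,0,-10,30,10,0],
    [0,0,0,-20,60,20,0],
    [0,0,0,-30,90,30,0],
    [0,0,0,-40,120,40,0],
    [0,0,0,-50,150,50,0],
    [0,0,0,-60,180,60,0],
    [0,0,0,-60,200,60,0],
    [0,0,0,-60,200,60,0],
    [0,0,0,-60,200,60,0],
    [0,0,0,-60,200,60,0],
  ],
)

```text
clock: 22.62
eef_pos: [0.425, -0.1932, 0.2823]
tcp_rot: [2.317, 2.12, -0.0]
ft_force: [0.6, -0.7, -0.2]
opening: -0.0001
grip_force: 0.0
```

```bash
python3 knob.py
python3 - <<'E'
from h import *
c=cam('top'); hsv=cv2.cvtColor(c['img'],cv2.COLOR_RGB2HSV)
R=lambda a:np.array([[np.cos(a),-np.sin(a)],[np.sin(a),np.cos(a)]])
O=np.array([.617,-.437])
for nm,lo,hi,z in [('green',(50,120,40),(85,255,255),.024),('brass',(15,120,100),(35,255,255),.022)]:
    m=cv2.inRange(hsv,lo,hi); m[:, :300]=0;m[:125]=0;m[245:]=0;m[:,440:]=0
    if nm=='green':
        pts=cv2.findNonZero(m)[:,0,:]; w=np.array([ray(c,u,v,z)[:2] for u,v in pts]); print('green rect',cv2.minAreaRect((R(.043)@(w-O).T*1000).T.astype(np.float32)))
    k,l,s,ce=cv2.connectedComponentsWithStats(m)
    for i in range(1,k):
        if s[i,4]>8: print(nm,s[i].tolist(),(R(.043)@(ray(c,*ce[i],z)[:2]-O)*1000).round(1))
E
```

```text
top [410, 197, 6, 6, 28] [ 0.5207 -0.4558  0.05  ] z.058 [ 0.52   -0.4532  0.058 ] [ 0.52   -0.4532  0.0579]
{'clock': np.float64(22.7167), 'joint_pos': array([-6.6680e-01,  7.5700e-02,  1.6337e+00, -3.0000e-04,  1.4326e+00,
       -5.7670e-01]), 'eef_pos': array([ 0.4251, -0.1937,  0.2819]), 'tcp_rot': array([-2.3189e+00, -2.1190e+00,  5.0000e-04]), 'ft_force': array([ 0.1944, -0.0656,  0.185 ])}
green rect ((-26.723344802856445, 70.17057037353516), (45.12468719482422, 92.24746704101562), 1.2561324834823608)
green [343, 157, 44, 22, 450] [-28.3  66.3]
brass [334, 182, 6, 6, 32] [-64.5 128.8]
```

```bash
python3 -c "
from station import workorder
print(workorder.hand_in())"
```

```text
the job is handed in; nothing more can be done
None
```

The job is handed in, with no verdict shown: the pallet is held square behind the catch to within about 0.02 rad on camera, the hold-down is swung over to its stop, and the arm touches nothing. The highest push force I read was about 9.7 N (limit 14 N), and I did not re-measure the loose things at the end.

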